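# Register a rubber stamp over the card

### The job

Clear the eraser off the card: put it in the open drawer of the little drawer unit and let go of it. Then take the inked red-handled stamp, lift it over the top of the black tool box, and hold it still, level and rubber face down, about a centimetre above the card, centred over the printed blue frame and square with it, so that I can check the position before it is pressed. Finish while holding it there; the stamp must never touch the card or sketchbook, and leave everything else on the table where it is.

Things in the scene. Friction and masses are not known exactly. Their poses are not given: they have to be found in the camera images.
- eraser_center (a point): white eraser with a green sleeve, 55 x 22 x 13 mm (x, y, z), 20 g, lying flat on the card at any yaw; this point is its centre, x along its length, z up
- drawer_spot (a point): point on the drawer's inner floor, mid-width, in the part that stands out of the unit, open from above; the drawer already stands open and slides easily. x points into the unit, z up. Drawer 148 mm wide inside (y), side walls 41 mm above its floor; its front panel is 60 mm away along -x (50 mm above the floor, a bar handle 35 mm beyond); the unit's front edge is 54 to 80 mm away along +x, the unit's top 63 mm above the drawer's floor
- red_center (a point): red-handled stamp, upright on its ink pad, 90 g, 72 mm tall; this point is on its axis half-way up, 36 mm above its rubber face. Rubber and wooden block 50 x 34 mm (x, y) up to 20 mm above the face, then a flat-sided red handle 40 x 22 mm (x, y) from 20 to 72 mm. x along its length, y across (grip the handle across y), z up; same after a half turn
- red_face (a point): centre of the underside (rubber face) of the red-handled stamp, 36 mm below its centre; axes as red_center
- frame (a point): centre of the thin blue frame printed on the card, on the card's top surface; the frame is 68 x 52 mm outside, 62 x 46 mm inside (x, y), x along its length, z up. The card (148 x 105 mm) lies in the middle of the black sketchbook (212 x 152 mm, same axes), card top 13.5 mm above the table; both fixed
- blue_center (a point): the blue-handled stamp, same shape as the red one, on the other ink pad, 130 mm away on the same tray; leave alone. Point: on its axis half-way up
- toolbox: black tool box standing between the stamps and the card, 280 x 130 mm (x, y), lid top 115 mm high, with a green handle on top to 139 mm; 1.6 kg, loose; leave alone. Origin: centre of its underside
- pail: red water pail, 120 mm across the rim, 110 mm tall, brushes in it to 210 mm; leave alone. Origin: centre of its underside
- palette: round white paint palette, 125 mm across, 14 mm high; leave alone. Origin: centre of its underside
- phone: black phone lying flat, 150 x 73 x 9 mm; leave alone. Origin: centre of its underside
- mdf: square brown fibreboard block, 90 x 90 x 22 mm; leave alone. Origin: centre of its underside
- paint: yellow paint bottle, 48 mm across, 130 mm tall; leave alone. Origin: centre of its underside

How it is judged (in metres and radians):
On the way, in this order (a step that is already met when the one before it is completed fails the run):
1. the eraser lies in the drawer, let go (x of eraser_center in the frame of drawer_spot between -0.057 and 0.115 m and y of eraser_center in the frame of drawer_spot between -0.072 and 0.072 m and z of eraser_center in the frame of drawer_spot between -0.003 and 0.032 m and contact force between eraser and the fingers below 0.05 N and linear speed of eraser below 0.02 m/s), for 0.2 s.
2. the red-handled stamp is carried over the top of the tool box (x of red_center in the frame of toolbox between -0.15 and 0.15 m and y of red_center in the frame of toolbox between -0.065 and 0.065 m and height (world z) of red_face above 0.115 m), for 0.04 s.
At the end, for the whole second after the job is handed in: Eraser let go in the drawer; red stamp held still in the fingers, touching nothing else, face down 3 to 20 mm above the card, centre within 8 mm of the frame's, length within 0.12 rad of the frame's (either way round), axis within 0.12 rad of vertical (all of step 1 and horizontal distance between red_face and frame below 0.008 m and angle between the x axis of red_face and the x axis of frame, either way round below 0.12 rad and angle between red_face's own z axis and vertical below 0.12 rad and z of red_face in the frame of frame between 0.003 and 0.02 m and contact force between red_stamp and the fingers above 1 N and contact force between red_stamp and book below 0.05 N and linear speed of red_stamp below 0.02 m/s); the arm keeps its last pose, push and grip.
It fails at once if the stamp touches the card or sketchbook (contact force between red_stamp and book above 0.2 N).
It fails at once if another thing on the table (blue stamp, tool box, pail, palette, phone, block, bottle) is moved more than 15 mm (distance of any of blue_center, toolbox, pail, palette, phone, mdf, paint from where it was at the start of the episode above 0.015 m).
It also fails if it takes over 64 s, if anything falls off the work surface, if the arm or the gripper's body presses on something with over 40 N, if the wrist force passes 120 N, or if a joint passes its speed limit or range.

### The arm

A 6-joint arm with a two-finger parallel gripper is mounted at the origin on the work surface. World frame = base frame: x ahead of the robot, y to its left, z up, the work surface at z = 0. Lengths are in m, angles in degrees, forces in N, time in s.
With the tool pointing down it reaches from about 0.35 to 0.85 m from the base axis. Payload 8.1 kg.
Tool frame: the origin (TCP) lies at the very end of the fingers, on their centre line; the grasp point (between the pads) lies 19 mm behind it; z points along the fingers, x is the direction in which the jaws open and shut, and the axes are right-handed (so a half turn about z gives the same grasp; the last joint's range is limited). The gripper opens to 93 mm and grips with 3 to 60 N. Pads are 15 mm wide; open, the fingers measure 128 mm over their backs; the gripper's body (75 mm by 188 mm) begins 65 mm behind the grasp point.
Start: joints at [-77.2, 7.471, 85.268, -0, 87.261, -4.893], TCP at [0.182, -0.572, 0.219] pointing down, gripper open.
Joint ranges: [-169.43, 169.43], [-51.17, 129.36], [1.28, 143.12], [-76.62, 256.62], [0, 156.53], [-152.29, 152.29]. Speed limits (degrees/s): [136.94, 136.94, 159.86, 180, 180, 180].

### API

Orientations are given as [roll, pitch, yaw] about the fixed x, y, z axes, in that order (R = Rz(yaw) Ry(pitch) Rx(roll)).
In Python, from plant import r gives the robot as it stands.
- The arm moves only by the tool carry_out, never from a script. Its argument "rows" is a list of rows, each a list of 3 entries, a list of its own where there are three numbers: the shift along the world's x, y, z in m, then the turn, a rotation vector about the world's x, y, z in rad, then the opening, from 0 (shut) to 1 (fully open). A call has 1 to 20 rows; each row shifts and turns the commanded pose from where the row before left it; what a row does not reach is not made up. A row lasts 1/12 s, in which the tool goes at most 41.7 mm and 7.16 degrees, less where a joint would pass 70% of its speed; a pose out of reach is approached as far as the arm can. A call with a gripper value outside its range is refused whole. The fingers move at their own pace and stop on an object; "newtons" is the grip in N (left out, the last holds). Time passes only in rows, so rows that do not move let the fingers close. It gives the time, the measured TCP pose, the force and the opening at its end, in the units of the state.
- r.sense(): the state, without advancing time (a new reading comes with each control period).
- r.snapshot(name): name is "scene" or "top" or "wrist"; returns the picture (480x640x3 uint8, red, green, blue); there is no depth.
- r.get_calibration(name): a dict with "mtx" (3x3 intrinsics, pixels), "rvec" (rotation vector, rad) and "tvec" (3), from world to camera coordinates, as OpenCV has them; the wrist camera has in their place "T_tool_cam" (4x4, takes a point from camera to tool coordinates, whose origin is the TCP and whose axes are the tool frame's). Camera axes: x right, y down, z forward; pixel columns grow to the right and rows downward; lengths in m; the calibration is good to about 2 mm. A picture is of the moment at which its call begins: read the wrist's pose just before it. get_calibration takes no time and is no camera call.
- r.job_done(): hands the job in, once; it reports no verdict.
The state is a dict: "t": time; "joints": joint angles; "joint_vel": joint speeds; "tau": joint torques, N m; "tcp_pos": TCP position; "tool_rot": TCP orientation; "ft_force": force on the tool from outside, world axes, zero at the start; "moment": the same for the moment, N m; "opening": opening from 0.0 (shut) to 1.0 (fully open).
Only numpy, scipy, OpenCV 4.12 (cv2) and the standard library are available. Lean on these libraries where they do the work, as an engineer would, in place of code of your own. Each camera call takes 0.05 s, during which the arm holds its last target.

## Working session

There is one attempt and no reset: what is moved stays moved. The work goes in short steps, Python scripts to look and compute and a tool call to move; the robot and the scene stay as the last step left them, time stands still between calls to the robot, and variables do not carry over. Pictures are saved under pics/ and viewed, and the job is handed in when it is done.

Besides the shell and the picture viewer there is one more tool, called as name([rows], argument=value, ...), one row to a line, values as JSON. carry_out: Moves the arm, as the interface text tells. Its arguments: {"type":"object","properties":{"rows":{"type":"array","items":{"type":"array"}},"newtons":{"type":"number"}},"required":["rows"]}

```bash
ls; mkdir -p pics; python3 - <<'E'
from plant import r
import cv2
print(r.sense())
for n in ["scene","top","wrist"]:
    cv2.imwrite(f"pics/{n}0.png",r.snapshot(n)[:,:,::-1]); print(n,r.get_calibration(n))
E
```

```text
pics
{'t': 0.0, 'joints': array([-7.72016371e+01,  7.51463807e+00,  8.53320940e+01, -1.51336613e-03,
        8.72617550e+01, -4.89347807e+00]), 'joint_vel': array([ 0.05819825, -0.00014988,  0.07219756, -0.08773051, -0.00505971,
        0.06365437]), 'tau': array([-3.89328401e-03, -5.59845793e+01, -4.91772258e+01,  7.63472356e-02,
        3.53763567e-02, -1.00333100e-04]), 'tcp_pos': array([ 0.18221343, -0.57103675,  0.21756539]), 'tool_rot': array([-1.79992252e+02,  1.08220560e-01, -7.23080779e+01]), 'ft_force': array([0.43418327, 0.02833851, 0.09062738]), 'moment': array([0.04110081, 0.03959995, 0.02347449]), 'opening': 0.9995007083343235}
scene {'mtx': array([[462.24601219,   0.        , 319.79674392],
       [  0.        , 462.24601219, 243.40528515],
       [  0.        ,   0.        ,   1.        ]]), 'rvec': array([ 1.60540521,  2.25978598, -0.63696669]), 'tvec': array([ 0.13726495, -0.45107709,  1.24581941])}
top {'mtx': array([[529.02722651,   0.        , 315.58938034],
       [  0.        , 529.02722651, 242.85686785],
       [  0.        ,   0.        ,   1.        ]]), 'rvec': array([ 2.21429235, -2.15307566,  0.07286693]), 'tvec': array([0.06824537, 0.54861284, 1.33181791])}
wrist {'mtx': array([[346.28129032,   0.        , 321.94182274],
       [  0.        , 346.28129032, 243.21588073],
       [  0.        ,   0.        ,   1.        ]]), 'T_tool_cam': array([[ 9.99999540e-01,  8.25988220e-04, -4.88267913e-04,
         2.33425461e-04],
       [-6.77898051e-04,  9.68321111e-01,  2.49707361e-01,
        -6.82104071e-02],
       [ 6.79055466e-04, -2.49706915e-01,  9.68321225e-01,
        -1.66498638e-01],
       [ 0.00000000e+00,  0.00000000e+00,  0.00000000e+00,
         1.00000000e+00]])}
```

View pics/scene0.png

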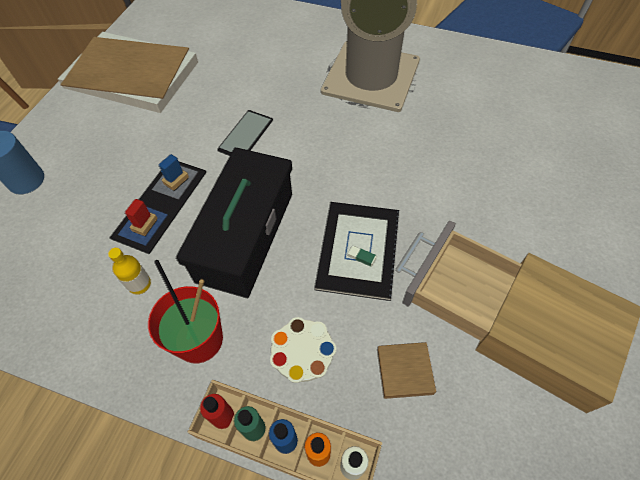

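View pics/top0.png

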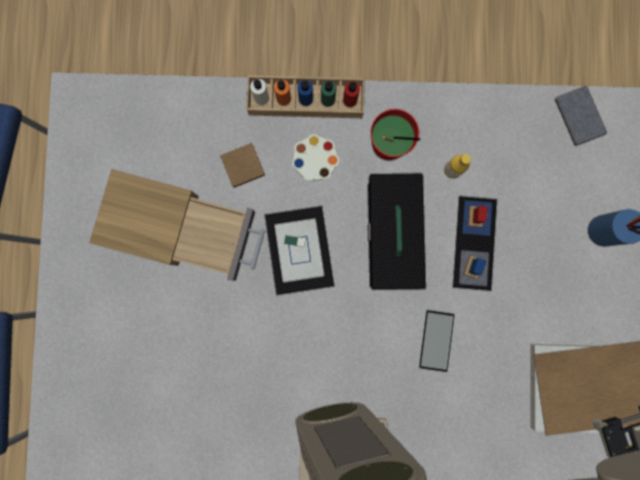

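View pics/wrist0.png

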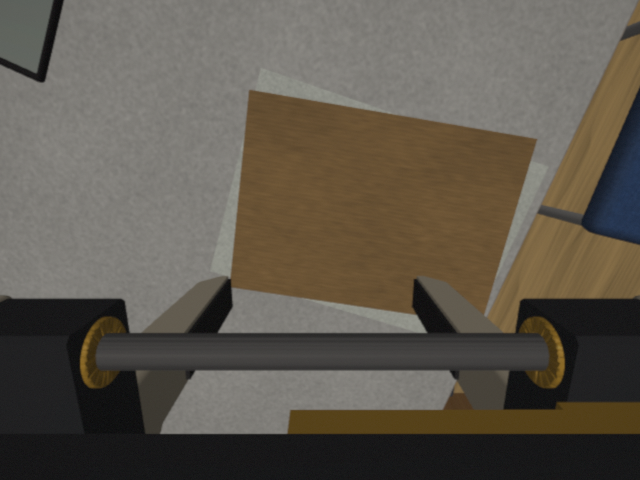

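The top view shows the eraser at about (295,241) on the card's frame, the red stamp at (480,215), the blue stamp at (477,266), the tool box at (397,231) and the drawer at (210,235). The wrist camera sees none of these yet. Next I measure them by colour.

```bash
cat > h.py <<'E'
import numpy as np, cv2
from scipy.spatial.transform import Rotation as R
from plant import r
def cam(name, s=None):
    c=r.get_calibration(name); K=c["mtx"]
    if name=="wrist":
        T=np.eye(4);T[:3,:3]=R.from_euler('xyz',s["tool_rot"],degrees=True).as_matrix();T[:3,3]=s["tcp_pos"]
        W=T@c["T_tool_cam"]; Rc=W[:3,:3].T; return K,Rc,-Rc@W[:3,3]
    return K,cv2.Rodrigues(np.array(c["rvec"]))[0],np.array(c["tvec"])
def plane(C,uv,z):
    K,Rc,t=C; uv=np.atleast_2d(np.array(uv,float)); o=-Rc.T@t
    d=(np.linalg.inv(K)@np.c_[uv,np.ones(len(uv))].T).T@Rc
    return o+d*((z-o[2])/d[:,2])[:,None]
def proj(C,P):
    K,Rc,t=C; p=(K@((Rc@np.atleast_2d(P).T).T+t).T).T; return p[:,:2]/p[:,2:]
def blobs(mask,amin=30):
    cs,_=cv2.findContours(mask.astype(np.uint8),cv2.RETR_EXTERNAL,cv2.CHAIN_APPROX_NONE)
    return sorted([c for c in cs if cv2.contourArea(c)>amin],key=cv2.contourArea,reverse=True)
def rect(C,c,z):
    "min area rect on plane z (mm precision): centre, size, yaw of long side"
    P=plane(C,c.reshape(-1,2),z)[:,:2]
    (x,y),(w,h),a=cv2.minAreaRect((P*1000).astype(np.float32))
    if w<h: w,h,a=h,w,a+90
    a=(a+90)%180-90
    return np.round([x/1000,y/1000,w/1000,h/1000,a],4)
E
python3 - <<'E'
from h import *
for n in ["top","scene"]:
    im=cv2.imread(f"pics/{n}0.png"); hsv=cv2.cvtColor(im,cv2.COLOR_BGR2HSV); H,S,V=[hsv[...,i].astype(int) for i in range(3)]
    C=cam(n); print(n,"cam at",np.round(-C[1].T@C[2],3))
    m={"red":((H<6)|(H>174))&(S>150)&(V>80),"blue":(H>100)&(H<120)&(S>120),"green":(H>60)&(H<90)&(S>90),"black":(V<45),"brown":(H>8)&(H<25)&(S>80)&(S<170)}
    for k,v in m.items():
        for c in blobs(v,25 if k!="brown" else 300)[:8]:
            x,y,w,h=cv2.boundingRect(c); z={"red":.08,"blue":.08,"green":.0265,"black":.0135,"brown":.02}[k]
            print(k,(x+w//2,y+h//2),(w,h),rect(C,c,z),f"z={z}")
E
```

```text
top cam at [0.452 0.077 1.367]
red (482, 214) (10, 17) [ 0.6243 -0.3205  0.0395  0.022   0.3839] z=0.08
red (352, 89) (14, 15) [0.9286 0.0047 0.0357 0.0324 1.2886] z=0.08
red (401, 124) (33, 28) [ 8.54600e-01 -1.29600e-01  1.00800e-01  3.31000e-02  5.21392e+01] z=0.08
blue (477, 218) (29, 36) [ 0.6149 -0.3093  0.0822  0.0671 -4.1843] z=0.08
blue (5, 382) (11, 137) [0.1888 0.8186 0.3217 0.0242 4.0155] z=0.08
blue (10, 151) (21, 92) [0.7518 0.8453 0.2287 0.0497 4.0157] z=0.08
blue (615, 228) (50, 34) [ 6.0010e-01 -6.4400e-01  1.2070e-01  7.5800e-02 -8.2958e+01] z=0.08
blue (305, 93) (14, 23) [0.9153 0.1214 0.056  0.0324 1.6463] z=0.08
blue (477, 266) (15, 15) [  0.4969  -0.3116   0.0381   0.0267 -17.8829] z=0.08
blue (299, 163) (8, 7) [7.38800e-01 1.31200e-01 1.56000e-02 1.55000e-02 2.79976e+01] z=0.08
green (393, 135) (40, 37) [ 0.8309 -0.1077  0.1002  0.0926 64.5586] z=0.0265
green (398, 231) (7, 50) [ 0.5836 -0.1262  0.1252  0.0149  2.271 ] z=0.0265
green (328, 94) (13, 21) [0.9335 0.0623 0.053  0.0311 1.5608] z=0.0265
green (291, 240) (10, 7) [5.51500e-01 1.47500e-01 2.41000e-02 1.
[... 3327 characters left out ...]
90e-01 -2.3200e-02  2.7000e-02  2.0400e-02  6.8392e+01] z=0.0135
black (281, 431) (14, 16) [9.14600e-01 1.07200e-01 2.35000e-02 2.13000e-02 6.34121e+01] z=0.0135
brown (526, 322) (228, 182) [ 0.5619  0.461   0.3743  0.2471 76.3587] z=0.02
brown (136, 425) (272, 110) [  1.0588  -0.1418   0.526    0.1441 -89.9827] z=0.02
brown (94, 62) (189, 124) [ 0.1292 -0.7837  0.6099  0.496  39.1633] z=0.02
brown (285, 430) (194, 100) [  0.9236   0.1169   0.3099   0.095  -89.9834] z=0.02
brown (605, 29) (70, 59) [-0.4088  0.5762  0.2807  0.1776  0.0755] z=0.02
brown (407, 370) (58, 57) [ 0.7468  0.2798  0.093   0.0905 23.6846] z=0.02
brown (438, 13) (52, 27) [-0.3084  0.1124  0.1487  0.1336  5.1335] z=0.02
```

carry_out([
  [[0.018, 0.035, 0.004], [0, 0, 0.054], 1],
  [[0.018, 0.035, 0.004], [0, 0, 0.054], 1],
  [[0.018, 0.035, 0.004], [0, 0, 0.054], 1],
  [[0.018, 0.035, 0.004], [0, 0, 0.054], 1],
  [[0.018, 0.035, 0.004], [0, 0, 0.054], 1],
  [[0.018, 0.035, 0.004], [0, 0, 0.054], 1],
  [[0.018, 0.035, 0.004], [0, 0, 0.054], 1],
  [[0.018, 0.035, 0.004], [0, 0, 0.054], 1],
  [[0.018, 0.035, 0.004], [0, 0, 0.054], 1],
  [[0.018, 0.035, 0.004], [0, 0, 0.054], 1],
  [[0.018, 0.035, 0.004], [0, 0, 0.054], 1],
  [[0.018, 0.035, 0.004], [0, 0, 0.054], 1],
  [[0.018, 0.035, 0.004], [0, 0, 0.054], 1],
  [[0.018, 0.035, 0.004], [0, 0, 0.054], 1],
  [[0.018, 0.035, 0.004], [0, 0, 0.054], 1],
  [[0.018, 0.035, 0.004], [0, 0, 0.054], 1],
  [[0.018, 0.035, 0.004], [0, 0, 0.054], 1],
  [[0.018, 0.035, 0.004], [0, 0, 0.054], 1],
  [[0.018, 0.035, 0.004], [0, 0, 0.054], 1],
  [[0.018, 0.035, 0.004], [0, 0, 0.054], 1],
])

```text
t: 1.82
tcp_pos: [0.5427, 0.1305, 0.2985]
tool_rot: [180.0, 0.0, -10.3]
ft_force: [0.7, 0.6, 0.2]
opening: 1.001
```

carry_out([
  [[0, 0, 0], [0, 0, 0], 1],
  [[0, 0, 0], [0, 0, 0], 1],
  [[0, 0, 0], [0, 0, 0], 1],
])

```text
t: 2.07
tcp_pos: [0.542, 0.1283, 0.298]
tool_rot: [180.0, 0.1, -10.4]
ft_force: [-0.8, 0.7, -0.3]
opening: 1.005
```

```bash
python3 - <<'E'
from h import *
s=r.sense(); im=r.snapshot("wrist")[:,:,::-1]; cv2.imwrite("pics/w1.png",im); np.save("w1.npy",np.r_[s["tcp_pos"],s["tool_rot"]]); print(s["t"],s["tcp_pos"],s["tool_rot"],s["joints"])
E
```

```text
2.0667 [0.54203716 0.12825381 0.29801984] [ 1.79952271e+02  6.25324066e-02 -1.04152427e+01] [ 8.05541056e+00 -2.39515386e-01  8.50940515e+01 -2.55652055e-02
  9.52198960e+01  1.84683179e+01]
```

View pics/w1.png

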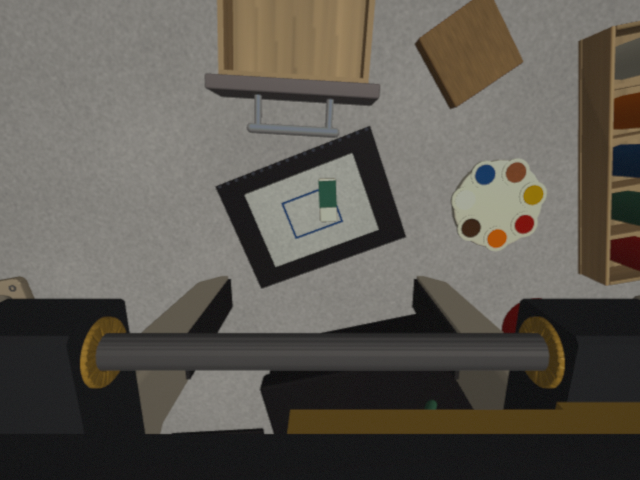

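The wrist view shows the eraser at about (328,200), with the green half up and the white end at (328,214). The blue frame is near (312,212), the card and book around it, and the drawer front at (292,88).

```bash
python3 - <<'E'
from h import *
im=cv2.imread("pics/w1.png"); p=np.load("w1.npy"); C=cam("wrist",dict(tcp_pos=p[:3],tool_rot=p[3:]))
hsv=cv2.cvtColor(im,cv2.COLOR_BGR2HSV); H,S,V=[hsv[...,i].astype(int) for i in range(3)]
roi=np.zeros(H.shape,bool); roi[125:290,210:410]=1
fr=(H>95)&(H<125)&(S>80)&roi
for c in blobs(fr,20): print("frame",cv2.boundingRect(c),rect(C,c,.0135))
ys,xs=np.nonzero(fr); print("frame all",rect(C,np.c_[xs,ys].astype(np.int32),.0135))
gr=(H>55)&(H<95)&(S>90)&roi
for c in blobs(gr,20): print("green",cv2.boundingRect(c),rect(C,c,.0265))
print(hsv[214,328],hsv[230,270],hsv[181,328],hsv[250,290])
bk=(V<50)&roi
for c in blobs(bk,200): print("book",cv2.boundingRect(c),rect(C,c,.013))
cardm=(V>110)&(S<40)&roi
for c in blobs(cardm,100): print("card?",cv2.boundingRect(c),rect(C,c,.0135))
cv2.imwrite("pics/crop1.png",cv2.resize(im[120:295,205:415],None,fx=3.6,fy=3.4,interpolation=cv2.INTER_CUBIC))
cv2.imwrite("pics/crop2.png",cv2.resize(im[0:150,190:400],None,fx=3.6,fy=3.6,interpolation=cv2.INTER_CUBIC))
E
```

```text
frame (282, 190, 60, 48) [ 0.5272  0.1254  0.0667  0.0508 10.2561]
frame all [ 0.5272  0.1254  0.0667  0.0508 10.2561]
green (319, 181, 17, 26) [5.51100e-01 1.46500e-01 3.12000e-02 1.98000e-02 8.33388e+01]
[ 36  24 169] [ 33  15 154] [73 79 87] [ 33  15 149]
book (217, 127, 188, 161) [ 0.5275  0.1258  0.2091  0.1495 10.2919]
card? (210, 125, 200, 165) [  0.5238   0.126    0.2759   0.2168 -10.3796]
card? (245, 154, 133, 112) [ 0.5274  0.1254  0.148   0.1047 10.2756]
```

View pics/crop1.png

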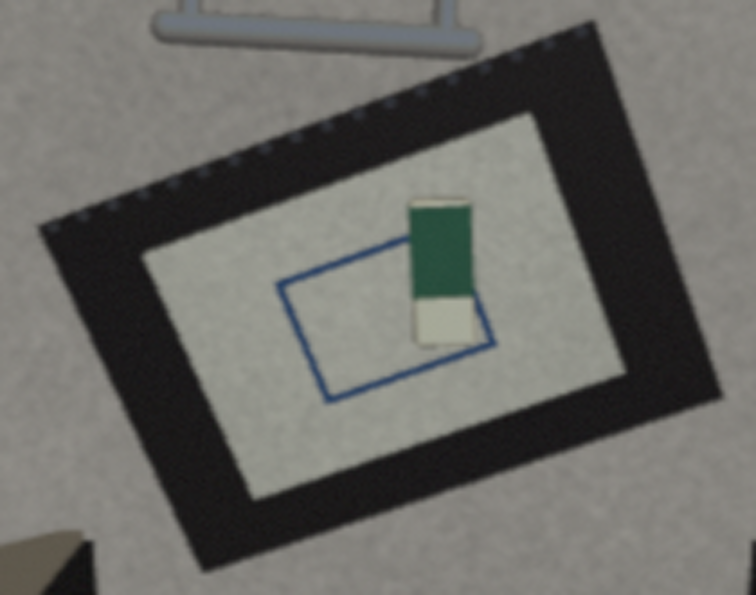

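View pics/crop2.png

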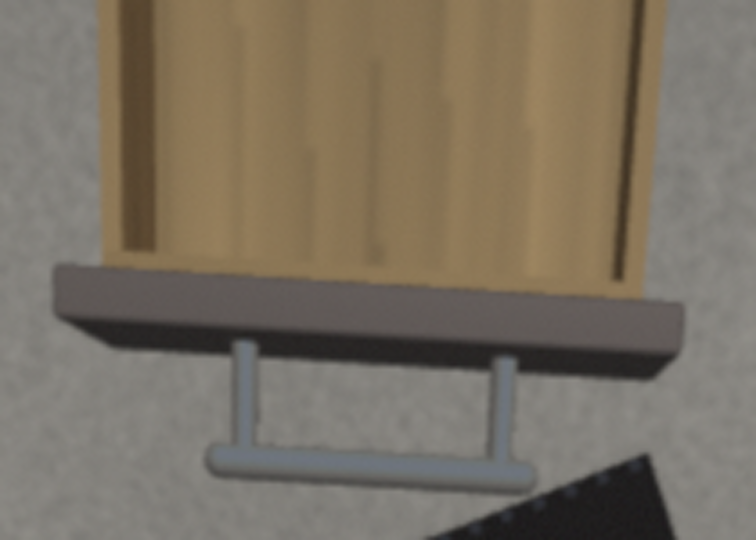

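```bash
python3 - <<'E'
from h import *
p=np.load("w1.npy"); C=cam("wrist",dict(tcp_pos=p[:3],tool_rot=p[3:]))
e=np.array([[411,198],[469,198],[472,346],[416,344]])/[3.6,3.4]+[205,120]
print("eraser",rect(C,e,.0265),np.round(plane(C,e,.0265),4).tolist())
d=np.array([[60,264],[682,303],[122,250],[612,280]])/3.6+[190,0]
Ct=cam("top"); Cs=cam("scene")
# triangulate panel top outer/inner corners: scene & top pixels by eye check
for z in (.055,.065,.075):
    P=plane(C,d[:2],z); print(z,np.round(P,4).tolist(),np.linalg.norm(P[0]-P[1]),"top px",proj(Ct,P).round(1).tolist(),"scene px",proj(Cs,P).round(1).tolist())
im=cv2.imread("pics/scene0.png"); cv2.imwrite("pics/crop3.png",cv2.resize(im[210:420,390:640],None,fx=3,fy=2.8,interpolation=cv2.INTER_CUBIC))
im=cv2.imread("pics/top0.png"); cv2.imwrite("pics/crop4.png",cv2.resize(im[160:290,80:280],None,fx=4,fy=4,interpolation=cv2.INTER_CUBIC))
E
```

```text
eraser [5.50600e-01 1.38300e-01 5.57000e-02 2.01000e-02 8.12889e+01] [[0.5449, 0.1674, 0.0265], [0.5646, 0.1638, 0.0265], [0.5563, 0.1093, 0.0265], [0.5367, 0.1136, 0.0265]]
0.055 [[0.4459, 0.3014, 0.055], [0.6286, 0.2569, 0.055]] 0.18805075984272784 top px [[226.5, 279.9], [247.2, 207.2]] scene px [[455.1, 226.8], [411.9, 299.1]]
0.065 [[0.4485, 0.2988, 0.065], [0.6268, 0.2554, 0.065]] 0.18345811545528032 top px [[226.9, 278.9], [247.2, 207.4]] scene px [[454.8, 224.7], [412.2, 295.8]]
0.075 [[0.4512, 0.2962, 0.075], [0.625, 0.2539, 0.075]] 0.17886547106783302 top px [[227.3, 277.8], [247.3, 207.5]] scene px [[454.4, 222.7], [412.5, 292.3]]
```

View pics/crop3.png

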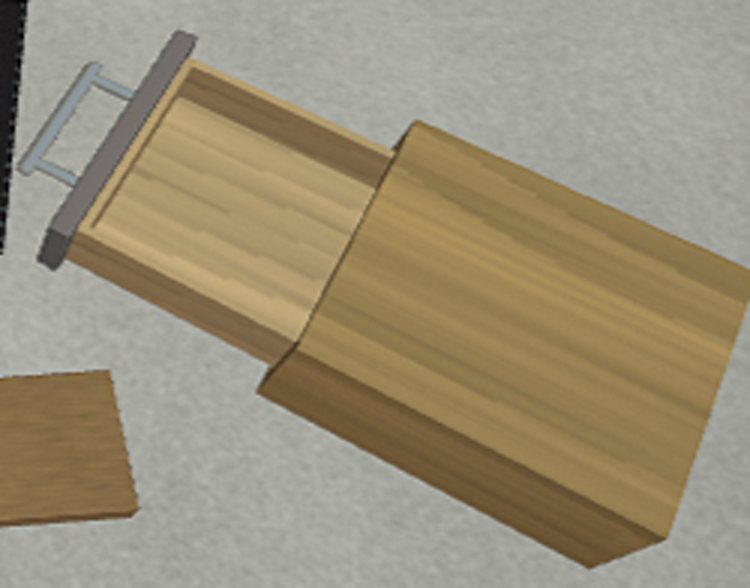

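View pics/crop4.png

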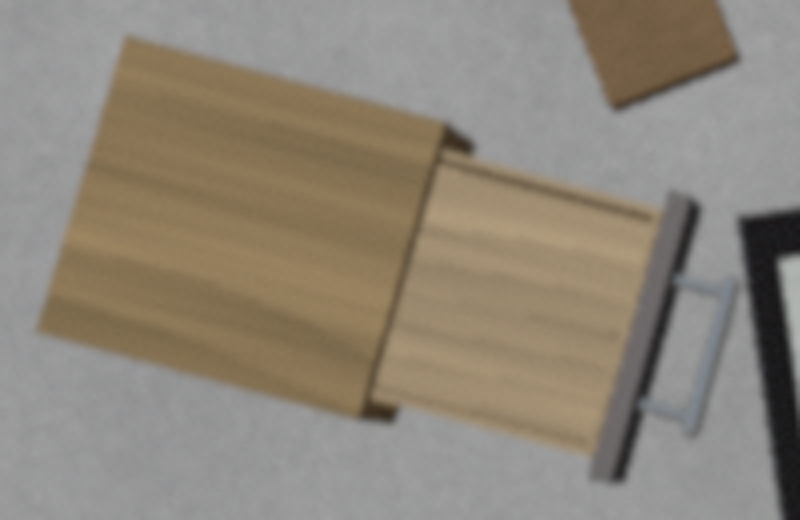

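carry_out([
  [[0.0045, 0.005, -0.02], [0, 0, 0.015], 0.6],
  [[0.004, 0.005, -0.03], [0, 0, 0.015], 0.6],
  [[0, 0, -0.035], [0, 0, 0], 0.6],
  [[0, 0, -0.035], [0, 0, 0], 0.6],
  [[0, 0, -0.035], [0, 0, 0], 0.6],
  [[0, 0, -0.035], [0, 0, 0], 0.6],
  [[0, 0, -0.03], [0, 0, 0], 0.6],
  [[0, 0, -0.02], [0, 0, 0], 0.6],
  [[0, 0, 0], [0, 0, 0], 0.6],
  [[0, 0, 0], [0, 0, 0], 0.6],
], newtons=15)

```text
t: 2.95
tcp_pos: [0.5497, 0.137, 0.0581]
tool_rot: [180.0, 0.1, -8.8]
ft_force: [0.2, -0.7, 1.0]
opening: 0.6
```

```bash
python3 - <<'E'
from h import *
s=r.sense(); im=r.snapshot("wrist")[:,:,::-1]; cv2.imwrite("pics/w2.png",im); print(s["tcp_pos"],s["tool_rot"])
C=cam("wrist",s)
hsv=cv2.cvtColor(im,cv2.COLOR_BGR2HSV); H,S,V=[hsv[...,i].astype(int) for i in range(3)]
for c in blobs((H>55)&(H<95)&(S>90),60)[:3]: print("green",cv2.boundingRect(c),rect(C,c,.0265))
E
```

```text
[0.54973158 0.13696652 0.05810382] [ 1.79950932e+02  1.30039261e-01 -8.82335589e+00]
green (304, 230, 38, 53) [5.50800e-01 1.46100e-01 3.31000e-02 2.15000e-02 8.32356e+01]
```

View pics/w2.png

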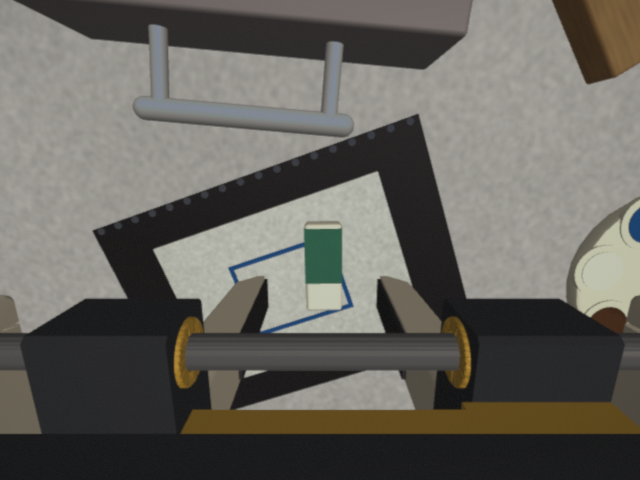

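The eraser (324,265) lies between the open fingers (265 and 380), as planned, so I descend and grip it.

carry_out([
  [[0.0005, 0.001, -0.02], [0, 0, 0.015], 0.6],
  [[0, 0, -0.013], [0, 0, 0], 0.6],
  [[0, 0, -0.007], [0, 0, 0], 0.6],
  [[0, 0, 0], [0, 0, 0], 0.6],
  [[0, 0, 0], [0, 0, 0], 0.0],
  [[0, 0, 0], [0, 0, 0], 0.0],
  [[0, 0, 0], [0, 0, 0], 0.0],
  [[0, 0, 0], [0, 0, 0], 0.0],
  [[0, 0, 0], [0, 0, 0], 0.0],
  [[0, 0, 0], [0, 0, 0], 0.0],
], newtons=12)

```text
t: 3.83
tcp_pos: [0.5516, 0.1394, 0.019]
tool_rot: [-180.0, -0.0, -7.8]
ft_force: [0.3, 0.5, 1.2]
opening: 0.237
```

carry_out([
  [[0, 0, 0], [0, 0, 0], 0.0],
  [[0, 0, 0], [0, 0, 0], 0.0],
  [[0, 0, 0], [0, 0, 0], 0.0],
])

```text
t: 4.08
tcp_pos: [0.5516, 0.1395, 0.019]
tool_rot: [-180.0, -0.0, -7.8]
ft_force: [-0.6, -0.3, 3.6]
opening: 0.235
```

carry_out([
  [[0, 0, 0.02], [0, 0, 0], 0.0],
  [[0, 0, 0.035], [0, 0, 0], 0.0],
  [[0, 0, 0.04], [0, 0, 0], 0.0],
  [[0, 0.005, 0.035], [0, 0, 0], 0.0],
  [[0, 0.03, 0], [0, 0, 0], 0.0],
  [[0, 0.035, 0], [0, 0, 0], 0.0],
  [[0, 0.035, 0], [0, 0, 0], 0.0],
  [[0, 0.035, 0], [0, 0, 0], 0.0],
  [[-0.003, 0.03, 0], [0, 0, 0], 0.0],
  [[0, 0.016, 0], [0, 0, 0], 0.0],
  [[0, 0, 0], [0, 0, 0], 0.0],
  [[0, 0, 0], [0, 0, 0], 0.0],
])

```text
t: 5.08
tcp_pos: [0.5481, 0.3255, 0.148]
tool_rot: [179.9, 0.0, -7.8]
ft_force: [-0.4, 0.1, -0.1]
opening: 0.234
```

```bash
python3 - <<'E'
from h import *
s=r.sense(); cv2.imwrite("pics/w3.png",r.snapshot("wrist")[:,:,::-1]); cv2.imwrite("pics/s3.png",r.snapshot("scene")[:,:,::-1]); print(s["tcp_pos"],s["tool_rot"],s["opening"])
E
```

```text
[0.5480581  0.32553377 0.14803651] [ 1.79944151e+02  2.96049669e-02 -7.75329580e+00] 0.2338866291209854
```

View pics/w3.png

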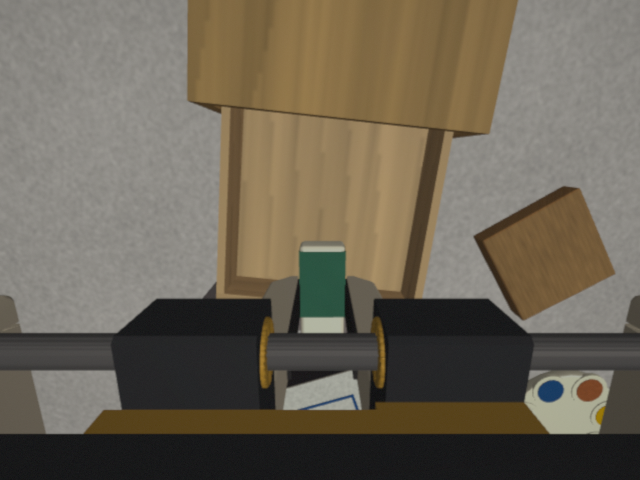

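View pics/s3.png

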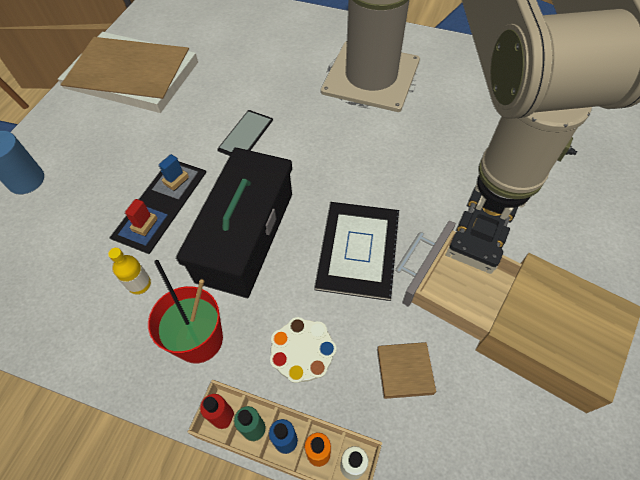

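The wrist view shows the eraser held at (322,290), over the drawer opening that runs from about u=232 to 420. The scene view shows the card clear. I check the drawer's geometry before lowering.

```bash
python3 - <<'E'
from h import *
s=r.sense();C=cam("wrist",s)
print(np.round(plane(C,[[222,105],[490,133]],.08),3).tolist(),"unit top front edge")
for z in (.01,.015,.02):
    P=plane(C,[[240,276],[404,292],[244,120],[425,135]],z);print(z,np.round(P[:,:2],3).tolist(),np.linalg.norm(P[0]-P[1]))
im=cv2.imread("pics/w3.png");cv2.imwrite("pics/crop5.png",cv2.resize(im[90:310,180:500],None,fx=2.5,fy=2.5,interpolation=cv2.INTER_CUBIC))
E
```

```text
[[0.499, 0.43, 0.08], [0.667, 0.39, 0.08]] unit top front edge
0.01 [[0.467, 0.293], [0.617, 0.256], [0.497, 0.428], [0.645, 0.395]] 0.1545826936025897
0.015 [[0.468, 0.295], [0.616, 0.259], [0.498, 0.427], [0.644, 0.395]] 0.15204613623839097
0.02 [[0.47, 0.297], [0.615, 0.261], [0.499, 0.427], [0.642, 0.395]] 0.14950957887419242
```

View pics/crop5.png

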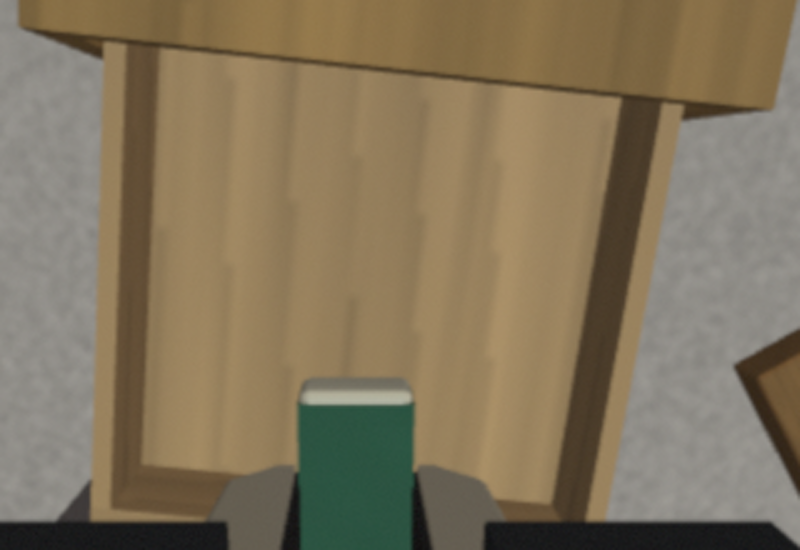

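carry_out([
  [[0.003, 0.01, -0.02], [0, 0, 0], 0.0],
  [[0, 0, -0.03], [0, 0, 0], 0.0],
  [[0, 0, -0.03], [0, 0, 0], 0.0],
  [[0, 0, -0.02], [0, 0, 0], 0.0],
  [[0, 0, -0.01], [0, 0, 0], 0.0],
  [[0, 0, -0.006], [0, 0, 0], 0.0],
  [[0, 0, 0], [0, 0, 0], 0.0],
  [[0, 0, 0], [0, 0, 0], 0.0],
  [[0, 0, 0], [0, 0, 0], 0.0],
])

```text
t: 5.93
tcp_pos: [0.5528, 0.3358, 0.0348]
tool_rot: [-179.9, -0.2, -7.9]
ft_force: [0.6, -0.0, 0.5]
opening: 0.232
```

carry_out([
  [[0, 0, -0.003], [0, 0, 0], 0.0],
  [[0, 0, 0], [0, 0, 0], 0.0],
  [[0, 0, 0], [0, 0, 0], 0.45],
  [[0, 0, 0], [0, 0, 0], 0.45],
  [[0, 0, 0], [0, 0, 0], 0.45],
  [[0, 0, 0], [0, 0, 0], 0.45],
  [[0, 0, 0], [0, 0, 0], 0.45],
  [[0, 0, 0.015], [0, 0, 0], 0.45],
  [[0, 0, 0.03], [0, 0, 0], 0.45],
  [[0, 0, 0.035], [0, 0, 0], 0.45],
  [[0, 0, 0.04], [0, 0, 0], 0.45],
  [[0, 0, 0.02], [0, 0, 0], 0.45],
  [[0, 0, 0], [0, 0, 0], 0.45],
  [[0, 0, 0], [0, 0, 0], 0.45],
])

```text
t: 7.1
tcp_pos: [0.5528, 0.3361, 0.1732]
tool_rot: [-179.8, -0.2, -7.8]
ft_force: [0.3, -0.6, -0.4]
opening: 0.452
```

```bash
python3 - <<'E'
from h import *
s=r.sense(); im=r.snapshot("wrist")[:,:,::-1]; cv2.imwrite("pics/w4.png",im); print(s["t"],s["tcp_pos"],s["tool_rot"],s["opening"],s["joints"])
C=cam("wrist",s)
hsv=cv2.cvtColor(im,cv2.COLOR_BGR2HSV); H,S,V=[hsv[...,i].astype(int) for i in range(3)]
for c in blobs((H>55)&(H<95)&(S>90),60)[:3]: print("green",cv2.boundingRect(c),rect(C,c,.033))
E
```

```text
7.1 [0.55276674 0.33611547 0.17323215] [-179.82811594   -0.2475711    -7.84754711] 0.4520982798933035 [2.67623474e+01 1.56879860e+01 8.06976157e+01 8.56961542e-04
 8.33130103e+01 3.46094256e+01]
green (309, 209, 23, 35) [5.51800e-01 3.42100e-01 3.13000e-02 2.01000e-02 8.21496e+01]
```

View pics/w4.png

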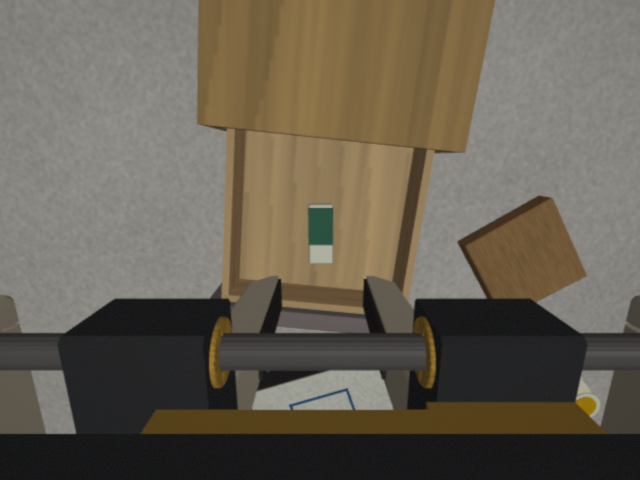

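The eraser lies free in the drawer at about (321,235), clear of the walls. Next I go and look at the red stamp.

carry_out([
  [[0, 0, 0.04], [0, 0, 0], 1],
  [[0, -0.01, 0.04], [0, 0, -0.03], 1],
  [[0, -0.025, 0.03], [0, 0, -0.05], 1],
  [[0.003, -0.036, 0.01], [0, 0, -0.08], 1],
  [[0.003, -0.039, 0], [0, 0, -0.08], 1],
  [[0.003, -0.039, 0], [0, 0, -0.08], 1],
  [[0.003, -0.039, 0], [0, 0, -0.08], 1],
  [[0.003, -0.039, 0], [0, 0, -0.08], 1],
  [[0.003, -0.039, 0], [0, 0, -0.08], 1],
  [[0.003, -0.039, 0], [0, 0, -0.08], 1],
  [[0.003, -0.039, 0], [0, 0, -0.08], 1],
  [[0.003, -0.039, 0], [0, 0, -0.08], 1],
  [[0.003, -0.039, 0], [0, 0, -0.08], 1],
  [[0.003, -0.039, 0], [0, 0, -0.08], 1],
  [[0.003, -0.039, 0], [0, 0, -0.08], 1],
  [[0.003, -0.039, 0], [0, 0, -0.08], 1],
  [[0.003, -0.039, 0], [0, 0, -0.08], 1],
  [[0.003, -0.039, 0], [0, 0, -0.08], 1],
  [[0.003, -0.03, 0], [0, 0, -0.08], 1],
  [[0.0, -0.01, 0], [0, 0, -0.07], 1],
])

```text
t: 8.82
tcp_pos: [0.5976, -0.3258, 0.2861]
tool_rot: [179.7, 0.1, -90.2]
ft_force: [0.5, -0.5, -1.1]
opening: 1.003
```

carry_out([
  [[0, 0, 0], [0, 0, 0], 1],
  [[0, 0, 0], [0, 0, 0], 1],
  [[0, 0, 0], [0, 0, 0], 1],
])

```text
t: 9.07
tcp_pos: [0.5992, -0.3203, 0.2885]
tool_rot: [179.9, 0.1, -89.6]
ft_force: [-0.2, 0.1, 0.6]
opening: 1.002
```

```bash
python3 - <<'E'
from h import *
s=r.sense(); im=r.snapshot("wrist")[:,:,::-1]; cv2.imwrite("pics/w5.png",im); np.save("w5.npy",np.r_[s["tcp_pos"],s["tool_rot"]]);print(s["t"],s["tcp_pos"],s["tool_rot"],s["opening"],s["joints"])
E
```

```text
9.0667 [ 0.5991873  -0.32030133  0.28848695] [ 1.79910369e+02  9.06120030e-02 -8.96050245e+01] 1.0018156254623996 [-3.24642554e+01  1.92159773e+01  6.45037188e+01  2.76553828e-02
  9.64047579e+01  5.71437534e+01]
```

View pics/w5.png

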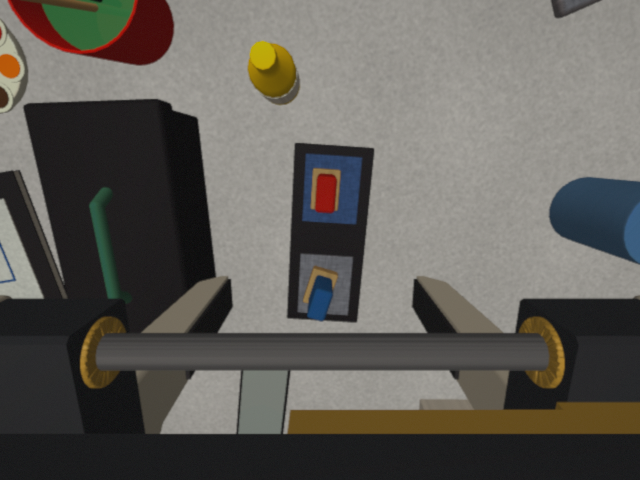

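The wrist view shows the red stamp at (325,193), the blue one at (320,298), and the tool box on the left at u<215. I measure the red handle, with its height from the two views.

```bash
python3 - <<'E'
from h import *
p=np.load("w5.npy"); C=cam("wrist",dict(tcp_pos=p[:3],tool_rot=p[3:])); im=cv2.imread("pics/w5.png")
print("cam",-C[1].T@C[2])
hsv=cv2.cvtColor(im,cv2.COLOR_BGR2HSV); H,S,V=[hsv[...,i].astype(int) for i in range(3)]
m=((H<6)|(H>174))&(S>150)&(V>80); m[:150]=0; c=blobs(m,60)[0]; print(cv2.boundingRect(c))
for z in (.07,.08,.09): print(z,rect(C,c,z))
m=(H>8)&(H<30)&(S>60)&(V>80); m[:150]=0; m[:,:300]=0;m[:,350:]=0
for c in blobs(m,20): print("wood",cv2.boundingRect(c),rect(C,c,.03))
cv2.imwrite("pics/crop6.png",cv2.resize(im[135:335,270:400],None,fx=5,fy=3*1,interpolation=cv2.INTER_CUBIC) if 0 else cv2.resize(im[150:240,290:370],None,fx=6.5,fy=6.5,interpolation=cv2.INTER_CUBIC))
t=cv2.imread("pics/s3.png"); cv2.imwrite("pics/crop7.png",cv2.resize(t[140:255,100:215],None,fx=5,fy=5,interpolation=cv2.INTER_CUBIC))
E
```

```text
cam [ 0.66777297 -0.32059223  0.45487683]
(315, 174, 21, 39)
0.07 [ 0.625  -0.3238  0.0419  0.0207 -3.7731]
0.08 [ 0.6261 -0.3237  0.0408  0.0202 -3.7731]
0.09 [ 0.6272 -0.3236  0.0397  0.0197 -3.7731]
wood (300, 410, 50, 24) [ 2.87700e-01 -3.26100e-01  7.24000e-02  4.02000e-02 -8.94332e+01]
wood (303, 266, 35, 37) [  0.4981  -0.3184   0.0534   0.0347 -16.8377]
wood (311, 168, 30, 43) [ 0.6255 -0.3236  0.0493  0.0337 -3.6616]
```

View pics/crop6.png

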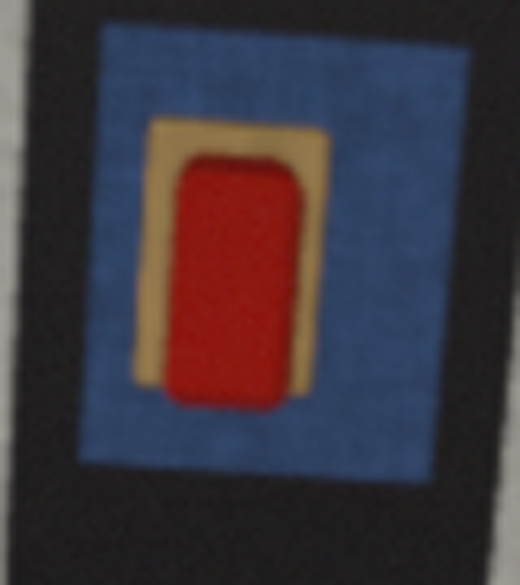

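View pics/crop7.png

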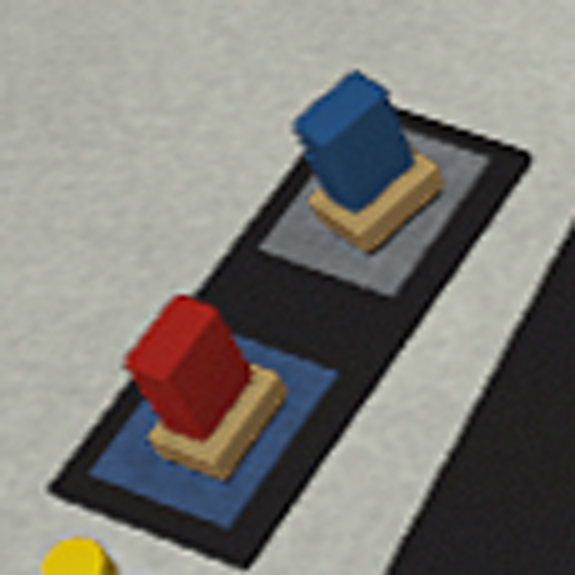

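```bash
python3 - <<'E'
from h import *
p=np.load("w5.npy"); C=cam("wrist",dict(tcp_pos=p[:3],tool_rot=p[3:])); Cs=cam("scene")
def tri(a,b):
    X=cv2.triangulatePoints(C[0]@np.c_[C[1],C[2]],Cs[0]@np.c_[Cs[1],Cs[2]],np.array(a,float).reshape(2,1),np.array(b,float).reshape(2,1)); X=(X[:3]/X[3]).ravel()
    print(X.round(4),"res",(proj(C,X)-a).round(1),(proj(Cs,X)-b).round(1))
tri([325.8,194.3],[133.6,207.4])
# tool box lid corners, paint cap
for z in (.075,.08,.085,.09): print(z,plane(C,[[325.8,194.3]],z).round(4),plane(Cs,[[133.6,207.4]],z).round(4))
print("lid edge right",plane(C,[[170,100],[198,118],[215,262]],.115).round(3).tolist())
print("bottle",plane(C,[[263,55]],.13).round(3),plane(C,[[275,75]],.09).round(3))
im=cv2.imread("pics/top0.png");Ct=cam("top")
hsv=cv2.cvtColor(im,cv2.COLOR_BGR2HSV); H,S,V=[hsv[...,i].astype(int) for i in range(3)]
print("toolbox top",[rect(Ct,c,.115) for c in blobs(V<45,3000)[:1]])
E
```

```text
[ 0.6252 -0.3246  0.0766] res [[ 0.3 -0.6]] [[ 0.2 -0.1]]
0.075 [[ 0.6244 -0.3242  0.075 ]] [[ 0.6248 -0.3259  0.075 ]]
0.08 [[ 0.6249 -0.3242  0.08  ]] [[ 0.6273 -0.3223  0.08  ]]
0.085 [[ 0.6255 -0.3241  0.085 ]] [[ 0.6298 -0.3187  0.085 ]]
0.09 [[ 0.6261 -0.3241  0.09  ]] [[ 0.6324 -0.3151  0.09  ]]
lid edge right [[0.714, -0.18, 0.115], [0.699, -0.205, 0.115], [0.559, -0.21, 0.115]]
bottle [[ 0.748 -0.269  0.13 ]] [[ 0.741 -0.274  0.09 ]]
toolbox top [array([ 0.5738, -0.1069,  0.272 ,  0.1292,  2.2743])]
```

carry_out([
  [[0.01, -0.004, 0], [0, 0, -0.035], 1],
  [[0.01, 0, 0], [0, 0, -0.036], 1],
  [[0.006, 0, -0.02], [0, 0, 0], 1],
  [[0, 0, -0.035], [0, 0, 0], 1],
  [[0, 0, -0.04], [0, 0, 0], 1],
  [[0, 0, -0.04], [0, 0, 0], 1],
  [[0, 0, -0.035], [0, 0, 0], 0.7],
  [[0, 0, 0], [0, 0, 0], 0.7],
  [[0, 0, 0], [0, 0, 0], 0.7],
  [[0, 0, 0], [0, 0, 0], 0.7],
])

```text
t: 9.95
tcp_pos: [0.6267, -0.3254, 0.1227]
tool_rot: [-179.8, -0.1, -93.8]
ft_force: [-0.1, 0.0, 0.8]
opening: 0.76
```

```bash
python3 - <<'E'
from h import *
s=r.sense(); im=r.snapshot("wrist")[:,:,::-1]; cv2.imwrite("pics/w6.png",im); print(s["t"],s["tcp_pos"],s["tool_rot"])
C=cam("wrist",s)
hsv=cv2.cvtColor(im,cv2.COLOR_BGR2HSV); H,S,V=[hsv[...,i].astype(int) for i in range(3)]
for c in blobs(((H<6)|(H>174))&(S>150)&(V>80),200)[:3]: print("red",cv2.boundingRect(c),rect(C,c,.079))
E
```

```text
9.95 [ 0.62674005 -0.32539676  0.12267671] [-1.79842326e+02 -7.87843649e-02 -9.37552229e+01]
red (303, 225, 33, 73) [ 0.6287 -0.3241  0.0479  0.0208 -3.722 ]
```

View pics/w6.png

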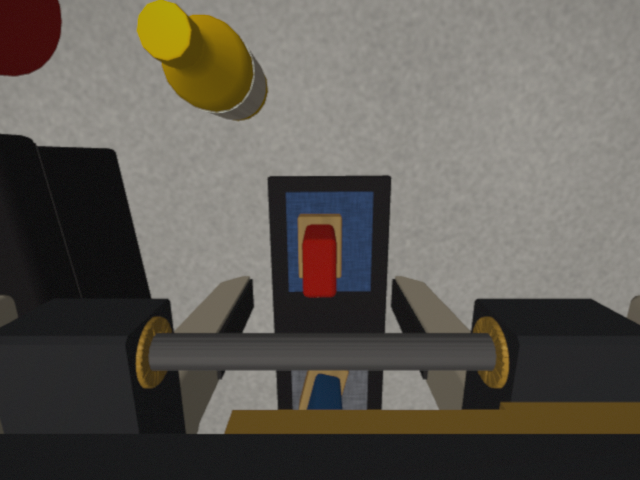

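The red handle (319,267) lies centred between the fingers (250 and 393) and its yaw matches. I descend and grip.

carry_out([
  [[-0.0015, 0.001, -0.025], [0, 0, 0], 0.6],
  [[0, 0, -0.025], [0, 0, 0], 0.6],
  [[0, 0, -0.02], [0, 0, 0], 0.6],
  [[0, 0, -0.01], [0, 0, 0], 0.6],
  [[0, 0, -0.002], [0, 0, 0], 0.6],
  [[0, 0, 0], [0, 0, 0], 0.6],
  [[0, 0, 0], [0, 0, 0], 0.6],
])

```text
t: 10.58
tcp_pos: [0.6255, -0.3255, 0.0405]
tool_rot: [-179.8, -0.1, -93.8]
ft_force: [0.2, -1.1, 1.1]
opening: 0.601
```

carry_out([
  [[0, 0, 0], [0, 0, 0], 0.0],
  [[0, 0, 0], [0, 0, 0], 0.0],
  [[0, 0, 0], [0, 0, 0], 0.0],
  [[0, 0, 0], [0, 0, 0], 0.0],
  [[0, 0, 0], [0, 0, 0], 0.0],
  [[0, 0, 0], [0, 0, 0], 0.0],
  [[0, 0, 0], [0, 0, 0], 0.0],
  [[0, 0, 0], [0, 0, 0], 0.0],
  [[0, 0, 0], [0, 0, 0], 0.0],
], newtons=30)

```text
t: 11.33
tcp_pos: [0.6239, -0.3246, 0.0377]
tool_rot: [-180.0, 0.0, -93.9]
ft_force: [-0.9, 0.2, 1.9]
opening: 0.237
```

carry_out([
  [[0, 0, 0.01], [0, 0, 0], 0.0],
  [[0, 0, 0.025], [0, 0, 0], 0.0],
  [[0, 0, 0.035], [0, 0, 0], 0.0],
  [[0, 0, 0.035], [0, 0, 0], 0.0],
  [[0, 0, 0.035], [0, 0, 0], 0.0],
  [[0, 0, 0.03], [0, 0, 0], 0.0],
  [[0, 0, 0.01], [0, 0, 0], 0.0],
  [[0, 0, 0], [0, 0, 0], 0.0],
  [[0, 0, 0], [0, 0, 0], 0.0],
  [[0, 0, 0], [0, 0, 0], 0.0],
])

```text
t: 12.17
tcp_pos: [0.6227, -0.3239, 0.2143]
tool_rot: [179.8, 0.1, -93.9]
ft_force: [0.0, 0.1, -1.7]
opening: 0.233
```

```bash
python3 - <<'E'
from h import *
s=r.sense(); print(s["t"],s["tcp_pos"],s["tool_rot"],s["opening"])
for n in ("wrist","scene"): cv2.imwrite(f"pics/{n}7.png",r.snapshot(n)[:,:,::-1])
E
```

```text
12.1667 [ 0.62270336 -0.32391964  0.21427898] [ 1.79771166e+02  1.19736361e-01 -9.38521397e+01] 0.23262135795641006
```

View pics/wrist7.png

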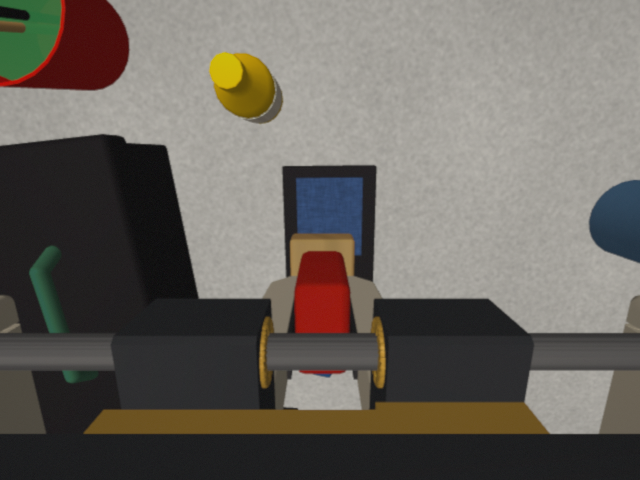

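View pics/scene7.png

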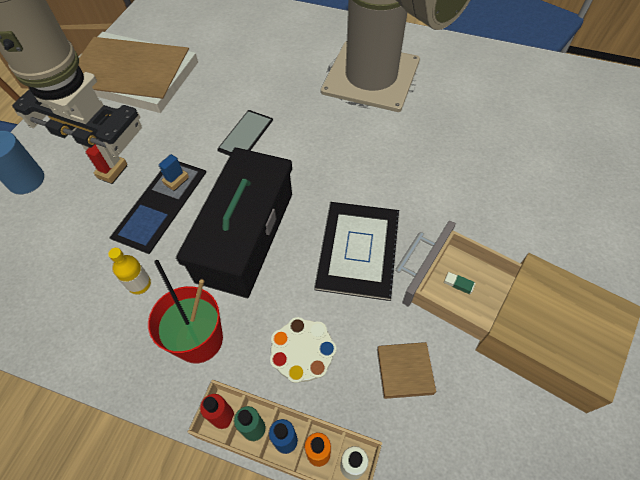

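The stamp is held, and the scene view shows it clear of the tray at about (108,165). I zoom in to find how it sits in the fingers.

```bash
python3 - <<'E'
import cv2
im=cv2.imread("pics/wrist7.png");cv2.imwrite("pics/c8.png",cv2.resize(im[220:390,260:390],None,fx=4.5,fy=3.5,interpolation=cv2.INTER_CUBIC))
im=cv2.imread("pics/scene7.png");cv2.imwrite("pics/c9.png",cv2.resize(im[120:200,65:165],None,fx=7,fy=7,interpolation=cv2.INTER_CUBIC))
E
```

```text
(no output)
```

View pics/c8.png

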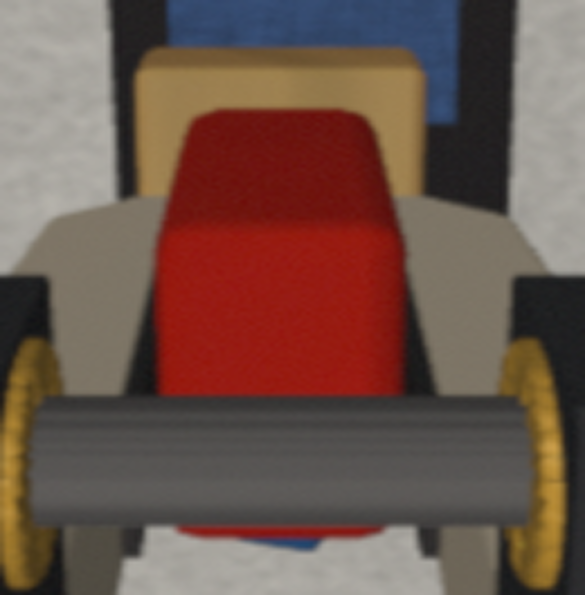

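View pics/c9.png

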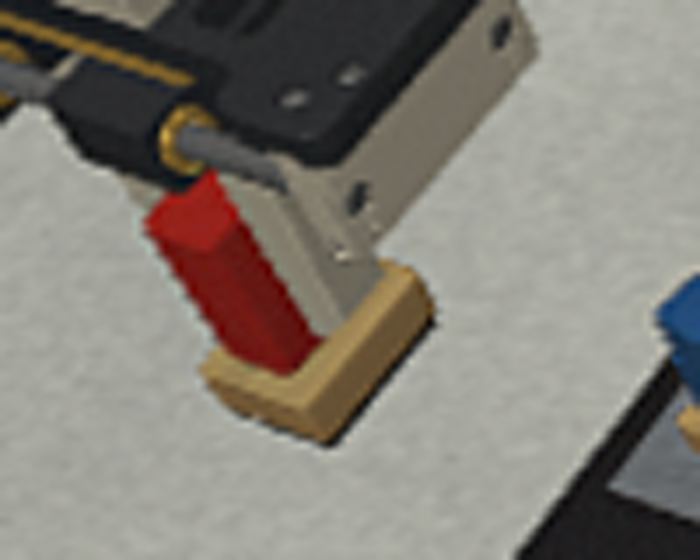

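```bash
python3 - <<'E'
from h import *
s=r.sense(); C=cam("scene"); a=np.radians(s["tool_rot"][2]+90); tcp=s["tcp_pos"]
for loc,px in (((25,17),(330,445)),((-25,17),(434,322)),((25,-17),(205,392))):
    uv=np.array(px)/7+[65,120]
    xy=tcp[:2]+np.array([[np.cos(a),-np.sin(a)],[np.sin(a),np.cos(a)]])@(np.array(loc)/1000)
    zs=np.arange(.15,.23,.0005); P=np.c_[np.tile(xy,(len(zs),1)),zs]; e=np.linalg.norm(proj(C,P)-uv,axis=1); i=e.argmin(); print(loc,"z",zs[i],"below tcp",tcp[2]-zs[i],"err px",e[i].round(2))
E
```

```text
(25, 17) z 0.18850000000000003 below tcp 0.025446023637617804 err px 0.09
(-25, 17) z 0.18550000000000003 below tcp 0.028446023637617807 err px 2.53
(25, -17) z 0.19550000000000003 below tcp 0.018446023637617798 err px 1.06
```

carry_out([
  [[-0.003, 0.015, 0], [0, 0, 0.01], 0.0],
  [[-0.006, 0.028, 0], [0, 0, 0.018], 0.0],
  [[-0.007, 0.033, 0], [0, 0, 0.018], 0.0],
  [[-0.007, 0.033, 0], [0, 0, 0.018], 0.0],
  [[-0.007, 0.033, 0], [0, 0, 0.018], 0.0],
  [[-0.007, 0.033, 0], [0, 0, 0.018], 0.0],
  [[-0.007, 0.033, 0], [0, 0, 0.018], 0.0],
  [[-0.007, 0.033, 0], [0, 0, 0.018], 0.0],
  [[-0.007, 0.033, 0], [0, 0, 0.018], 0.0],
  [[-0.007, 0.033, 0], [0, 0, 0.018], 0.0],
  [[-0.007, 0.033, 0], [0, 0, 0.018], 0.0],
  [[-0.007, 0.033, 0], [0, 0, 0.018], 0.0],
  [[-0.007, 0.033, 0], [0, 0, 0.018], 0.0],
  [[-0.006, 0.028, 0], [0, 0, 0.018], 0.0],
  [[-0.003, 0.015, 0], [0, 0, 0.01], 0.0],
  [[0, 0, 0], [0, 0, 0], 0.0],
  [[0, 0, 0], [0, 0, 0], 0.0],
  [[0, 0, 0], [0, 0, 0], 0.0],
])

```text
t: 13.77
tcp_pos: [0.5285, 0.1237, 0.2165]
tool_rot: [179.9, -0.0, -79.3]
ft_force: [-0.5, -0.4, -0.7]
opening: 0.231
```

carry_out([
  [[-0.001, 0.0015, -0.015], [0, 0, -0.007], 0.0],
  [[0, 0, -0.03], [0, 0, 0], 0.0],
  [[0, 0, -0.035], [0, 0, 0], 0.0],
  [[0, 0, -0.03], [0, 0, 0], 0.0],
  [[0, 0, -0.015], [0, 0, 0], 0.0],
  [[0, 0, 0], [0, 0, 0], 0.0],
  [[0, 0, 0], [0, 0, 0], 0.0],
  [[0, 0, 0], [0, 0, 0], 0.0],
  [[0, 0, 0], [0, 0, 0], 0.0],
])

```text
t: 14.52
tcp_pos: [0.5296, 0.1256, 0.0948]
tool_rot: [-179.8, -0.0, -79.7]
ft_force: [-0.3, 0.4, -0.9]
opening: 0.235
```

```bash
python3 - <<'E'
from h import *
s=r.sense(); print(s["t"],s["tcp_pos"],s["tool_rot"],s["opening"])
for n,(a,b,c,d) in {"wrist":(150,390,200,450),"scene":(160,300,290,440)}.items():
    im=r.snapshot(n)[:,:,::-1]; cv2.imwrite(f"pics/{n}8.png",im); f=600/max(b-a,1)*.95
    cv2.imwrite(f"pics/{n}8c.png",cv2.resize(im[a:b,c:d],None,fx=3 if n=="wrist" else 5,fy=2.5 if n=="wrist" else 4,interpolation=cv2.INTER_CUBIC))
E
```

```text
14.5167 [0.52956902 0.12562956 0.09482762] [-1.79802779e+02 -1.00602966e-02 -7.97424575e+01] 0.23544107958404736
```

View pics/wrist8c.png

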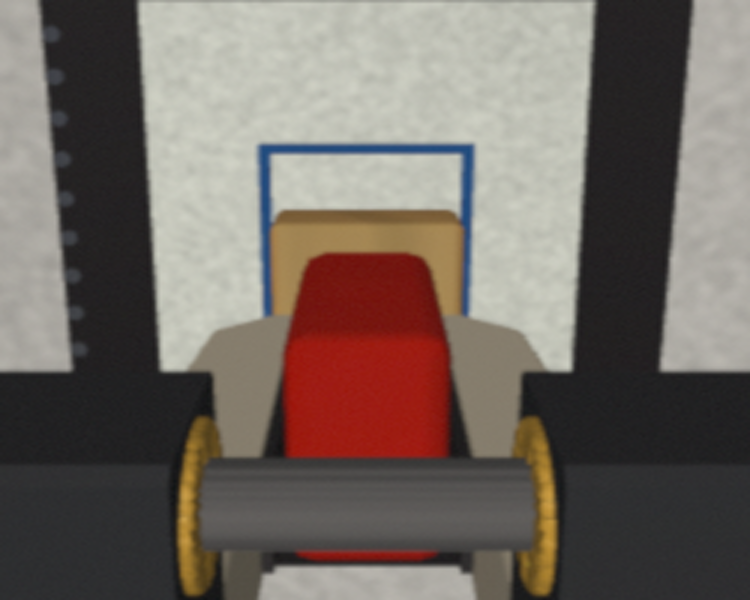

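View pics/scene8c.png

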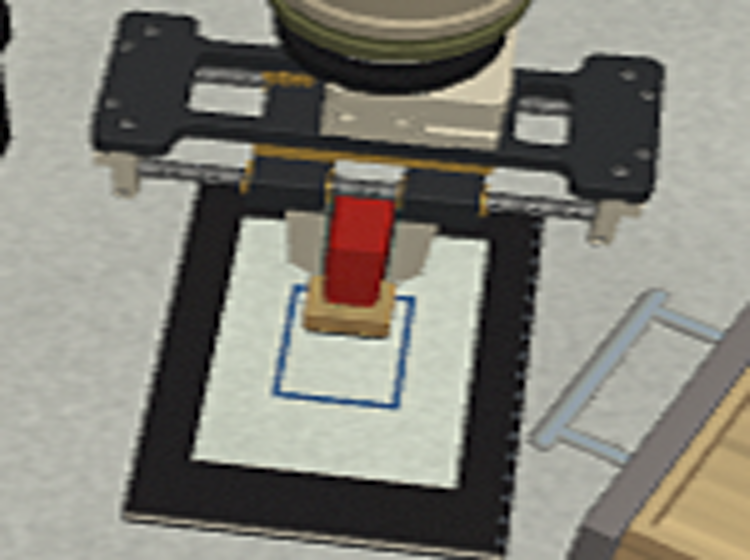

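The wrist view shows the frame's +x end square around the block, with the block centred across it (frame sides at 264 and 467 in the crop, block at 270 to 463). The scene view shows it high above the card. Next I settle and measure height precisely.

carry_out([
  [[0, 0, 0], [0, 0, 0], 0.0],
  [[0, 0, 0], [0, 0, 0], 0.0],
  [[0, 0, 0], [0, 0, 0], 0.0],
  [[0, 0, 0], [0, 0, 0], 0.0],
  [[0, 0, 0], [0, 0, 0], 0.0],
  [[0, 0, 0], [0, 0, 0], 0.0],
  [[0, 0, 0], [0, 0, 0], 0.0],
  [[0, 0, 0], [0, 0, 0], 0.0],
])

```text
t: 15.28
tcp_pos: [0.5278, 0.1259, 0.0926]
tool_rot: [180.0, 0.0, -79.7]
ft_force: [0.4, -0.3, -0.9]
opening: 0.236
```

```bash
python3 - <<'E'
from h import *
s=r.sense(); im=r.snapshot("wrist")[:,:,::-1]; cv2.imwrite("pics/w9.png",im); s2=r.sense(); print(s["tcp_pos"],s2["tcp_pos"],s["joint_vel"].round(1))
C=cam("wrist",s)
hsv=cv2.cvtColor(im,cv2.COLOR_BGR2HSV); H,S,V=[hsv[...,i].astype(int) for i in range(3)]
fr=(H>95)&(H<125)&(S>80); fr[:190]=0; fr[275:]=0; fr[:,:270]=0; fr[:,380:]=0
ys,xs=np.nonzero(fr); print(xs.min(),xs.max(),ys.min(),ys.max())
for z in (.0135,): print("frame part",rect(C,np.c_[xs,ys].astype(np.int32),z))
P=plane(C,np.c_[xs,ys],.0135); a=np.radians(10.27); L=(P[:,:2]-[.5273,.1255])@np.array([[np.cos(a),-np.sin(a)],[np.sin(a),np.cos(a)]]); print("in frame axes: x max",L[:,0].max(),"y",L[:,1].min(),L[:,1].max())
wd=(H>8)&(H<30)&(S>60)&(V>100); wd[:190]=0; wd[280:]=0; wd[:,:270]=0; wd[:,380:]=0
for c in blobs(wd,60): print("wood",cv2.boundingRect(c))
for row in range(232,268,4):
    x=np.nonzero(wd[row])[0]; print(row,(x.min(),x.max()) if len(x) else None, end=" ")
E
```

```text
[0.52782746 0.12591394 0.09258698] [0.52783328 0.12588712 0.09258905] [-0.  -0.  -0.  -0.1  0.  -0.1]
287 358 206 274
frame part [ 5.34500e-01  1.26600e-01  5.15000e-02  5.12000e-02 -7.96502e+01]
in frame axes: x max 0.032905692756337146 y -0.025962926809255302 0.025542525575898044
wood (290, 234, 65, 46)
232 None 236 (np.int64(293), np.int64(351)) 240 (np.int64(291), np.int64(353)) 244 (np.int64(290), np.int64(353)) 248 (np.int64(290), np.int64(353)) 252 (np.int64(290), np.int64(353)) 256 (np.int64(290), np.int64(353)) 260 (np.int64(291), np.int64(353)) 264 (np.int64(291), np.int64(353))
```

carry_out([
  [[-0.0005, -0.0004, -0.006], [0, 0, 0], 0.0],
  [[0, 0, -0.008], [0, 0, 0], 0.0],
  [[0, 0, -0.006], [0, 0, 0], 0.0],
  [[0, 0, -0.004], [0, 0, 0], 0.0],
  [[0, 0, 0], [0, 0, 0], 0.0],
  [[0, 0, 0], [0, 0, 0], 0.0],
  [[0, 0, -0.004], [0, 0, 0], 0.0],
  [[0, 0, -0.004], [0, 0, 0], 0.0],
  [[0, 0, -0.003], [0, 0, 0], 0.0],
  [[0, 0, -0.001], [0, 0, 0], 0.0],
  [[0, 0, 0], [0, 0, 0], 0.0],
  [[0, 0, 0], [0, 0, 0], 0.0],
  [[0, 0, 0], [0, 0, 0], 0.0],
  [[0, 0, 0], [0, 0, 0], 0.0],
  [[0, 0, 0], [0, 0, 0], 0.0],
  [[0, 0, 0], [0, 0, 0], 0.0],
])

```text
t: 16.67
tcp_pos: [0.5275, 0.1255, 0.0568]
tool_rot: [-180.0, 0.0, -79.7]
ft_force: [-0.2, -0.2, -2.0]
opening: 0.236
```

```bash
python3 - <<'E'
from h import *
s=r.sense(); print(s["t"],s["tcp_pos"],s["tool_rot"],s["opening"],s["ft_force"])
for n,(a,b,c,d) in {"wrist":(180,330,240,400),"scene":(190,300,310,420)}.items():
    im=r.snapshot(n)[:,:,::-1]; cv2.imwrite(f"pics/{n}10.png",im)
    cv2.imwrite(f"pics/{n}10c.png",cv2.resize(im[a:b,c:d],None,fx=4 if n=="wrist" else 5.4,fy=4 if n=="wrist" else 5.4,interpolation=cv2.INTER_CUBIC))
E
```

```text
16.6667 [0.52749064 0.12551501 0.05680389] [-1.79982453e+02  6.44634594e-04 -7.96964487e+01] 0.2363615912757148 [-0.15881525 -0.1656652  -2.04083009]
```

View pics/wrist10c.png

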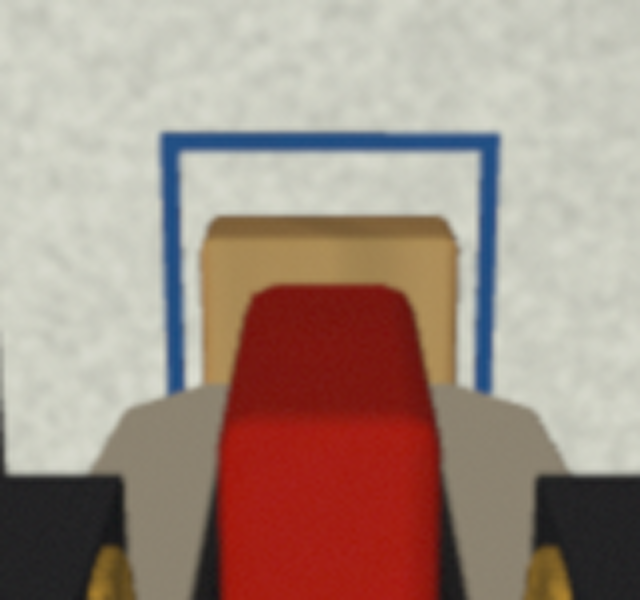

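View pics/scene10c.png

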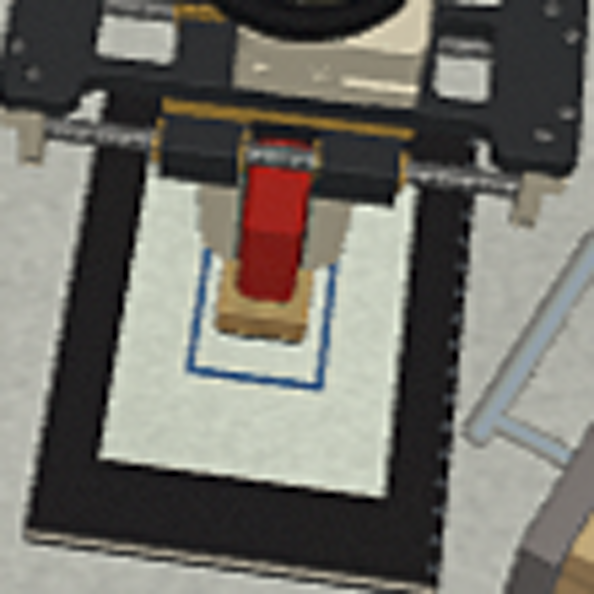

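```bash
python3 - <<'E'
from h import *
C=cam("scene"); a=np.radians(10.27); Rm=np.array([[np.cos(a),-np.sin(a)],[np.sin(a),np.cos(a)]]); f=np.array([.5275,.1255])
px=lambda x,y:np.array([x,y])/5.4+[310,190]-0.4
def W(l,z): return np.r_[f+Rm@(np.array(l)/1000),z]
off=[]
for l,q in (((33,-24.5),(190,371)),((33,24.5),(322,386))):   # frame line centre corners
    p=proj(C,W(l,.0135))[0]; off.append(px(*q)-p); print("frame corner px err",off[-1].round(2))
off=np.mean(off,0)
for l,q in (((25,-17),(218,334)),((25,17),(303,342)),((25,0),(262,339))):
    zs=np.arange(.005,.06,.0005); e=proj(C,np.array([W(l,z) for z in zs]))+off-px(*q); n=np.linalg.norm(e,axis=1); i=n.argmin(); print("face z",zs[i],"clearance",zs[i]-.0135,"err",e[i].round(2))
E
```

```text
frame corner px err [0.33 0.25]
frame corner px err [ 0.85 -0.17]
face z 0.02899999999999998 clearance 0.01549999999999998 err [-0.48 -0.02]
face z 0.03149999999999998 clearance 0.01799999999999998 err [0.64 0.1 ]
face z 0.02999999999999998 clearance 0.01649999999999998 err [-0.23 -0.09]
```

carry_out([
  [[0, 0, -0.002], [0, 0, 0], 0.0],
  [[0, 0, -0.002], [0, 0, 0], 0.0],
  [[0, 0, 0], [0, 0, 0], 0.0],
  [[0, 0, 0], [0, 0, 0], 0.0],
  [[0, 0, 0], [0, 0, 0], 0.0],
  [[0, 0, 0], [0, 0, 0], 0.0],
  [[0, 0, 0], [0, 0, 0], 0.0],
  [[0, 0, 0], [0, 0, 0], 0.0],
  [[0, 0, 0], [0, 0, 0], 0.0],
  [[0, 0, 0], [0, 0, 0], 0.0],
  [[0, 0, 0], [0, 0, 0], 0.0],
  [[0, 0, 0], [0, 0, 0], 0.0],
])

```text
t: 17.77
tcp_pos: [0.5274, 0.1255, 0.0527]
tool_rot: [-180.0, 0.0, -79.7]
ft_force: [-0.3, 0.1, -1.4]
opening: 0.236
```

```bash
python3 - <<'E'
from h import *
s=r.sense(); print(s["t"],s["tcp_pos"],s["tool_rot"],s["opening"],s["ft_force"],s["joint_vel"].round(2))
for n in ("scene","top"): cv2.imwrite(f"pics/{n}11.png",r.snapshot(n)[:,:,::-1])
im=cv2.imread("pics/scene11.png");cv2.imwrite("pics/s11c.png",cv2.resize(im[215:275,330:400],None,fx=8,fy=8,interpolation=cv2.INTER_CUBIC))
E
```

```text
17.7667 [0.52739326 0.12547637 0.05265528] [-1.79997839e+02  1.92855221e-03 -7.97004390e+01] 0.2358207243140365 [-0.30287569  0.1434482  -1.36715041] [ 0.07  0.09  0.01  0.11 -0.14 -0.01]
```

View pics/s11c.png

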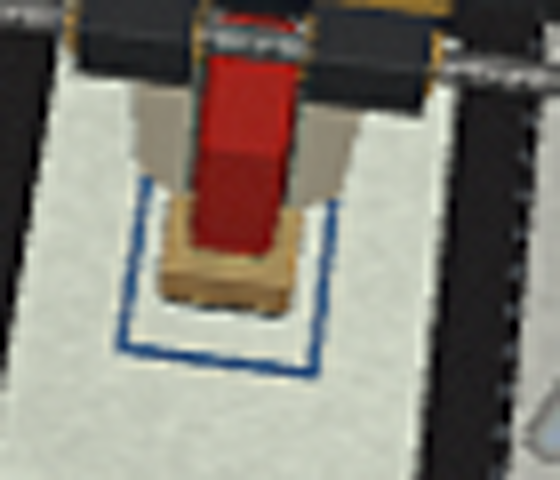

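View pics/scene11.png

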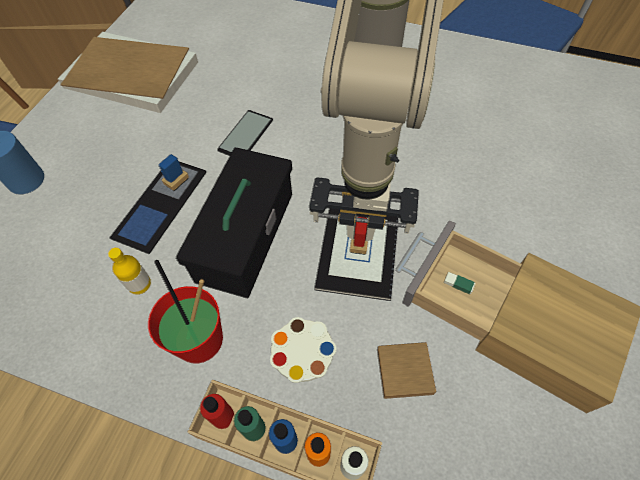

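```bash
python3 - <<'E'
from plant import r
print(r.job_done()); s=r.sense(); print(s["t"],s["tcp_pos"],s["opening"])
E
```

```text
the job is handed in; nothing more can be done
None
the job is handed in; nothing more can be done
```

The eraser is in the open drawer and let go. The red stamp is held still over the blue frame, level with its rubber face down, and I have handed the job in at about 18 s of the 64 s. The interface reports no verdict.

| Check on the last readings and pictures | Result |
|---|---|
| Eraser | Lies free on the drawer floor in the wrist and scene pictures, well clear of the walls |
| Carry over the tool box | Rubber face about 0.18 m high on the way across, against a box handle top of 0.139 m |
| Centre of hold | TCP at (0.5274, 0.1255), against the measured frame centre (0.5273, 0.1255). The stamp sits centred in the fingers to about 1 mm |
| Yaw | Within about 0.1° of the frame's, going by the tool angle (stamp yaw matched at the grasp) |
| Tilt | About 0°, going by the tool angle |
| Grip | 30 N set, and the opening of 22 mm matches the handle's width |
| Contact with card or sketchbook | No sign of it in the forces or pictures |
| Other things on the table | The last scene picture shows them where they were |

**Clearance:** the two views disagreed on the height. The wrist view (block width) gives about 8 mm above the card. The scene view gives about 12 mm, but one pixel there is worth about 3 mm. I chose the height between the two, so that either reading lies within the 3 to 20 mm allowed.

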